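# Refill the tape drawer

### The arm

A 6-joint arm with a two-finger parallel gripper is mounted at the origin on the work surface. World frame = base frame: x ahead of the robot, y to its left, z up, the work surface at z = 0. Lengths are in m, angles in rad, forces in N, time in s.
With the tool pointing down it reaches from about 0.425 to 1.125 m from the base axis. Payload 14.9 kg.
Tool frame: the origin (TCP) lies at the very end of the fingers, on their centre line; the grasp point (between the pads) lies r.tcp_to_grasp behind it (r.tcp_to_grasp is the distance from the TCP to the grasp point, in m); z points along the fingers, y is the line along which they close (so a half turn about z gives the same grasp; the last joint's range is limited). The gripper opens to 91 mm and grips with 3 to 60 N. Pads are 32 mm wide; open, the fingers measure 118 mm over their backs; the gripper's body (76 mm by 178 mm) begins 60 mm behind the grasp point.
Start: joints at [-0.033, 0.379, 1.734, -0, 1.028, -0.033], TCP at [0.7, -0, 0.179] pointing down, gripper open.
Joint ranges: [-2.77, 2.77], [-0.74, 2.19], [0, 2.66], [-1.06, 4.2], [0.31, 2.87], [-3.08, 3.08]. Speed limits (rad/s): [1.89, 1.89, 2.39, 3.14, 3.14, 3.14].

### API

Orientations are given as a unit quaternion [w, x, y, z].
In Python, from rig import r gives the robot as it stands.
- The arm moves only by the shell command python3 -m jog 'ROWS' [FORCE]. ROWS is JSON, a list of rows, each a list of 7 numbers: the shift along the tool's x, y, z as a fraction of full scale, then the turn, a rotation vector about the tool's x, y, z as a fraction of full scale, then the opening, from -1 (shut) to 1 (fully open). A call has 1 to 8 rows; each row shifts and turns the commanded pose from where the row before left it, along the tool's axes as they then stand; what a row does not reach is not made up. Full scale, the value 1, is 0.04 m for a shift and 5 degrees for a turn. A row lasts 1/8 s, in which the tool goes at most 62.5 mm and 10.7 degrees, less where a joint would pass 70% of its speed; a pose out of reach is approached as far as the arm can. A call with a number of a shift or a turn outside -1 to 1 is refused whole. A call with a gripper value outside its range is refused whole. The fingers move at their own pace and stop on an object; FORCE is the grip in N (left out, the last holds). Time passes only in rows, so rows that do not move let the fingers close. It gives the time, the measured TCP pose, the force, the opening and the grip force at its end, in the units of the state.
- r.observe(): the state, without advancing time (a new reading comes with each control period).
- r.grab_frame(name): name is "scene" or "side" or "wrist"; returns the picture (384x512x3 uint8, blue, green, red); there is no depth.
- r.calibration(name): a dict with "fx", "fy", "cx", "cy" (pixels), "view" (4x4, takes a point from world to camera coordinates); the wrist camera has in their place "tool_from_camera" (4x4, takes a point from camera to tool coordinates, whose origin is the TCP and whose axes are the flange's). Camera axes: x right, y down, z forward; pixel columns grow to the right and rows downward; lengths in m; the calibration is good to about 2 mm. A picture is of the moment at which its call begins: read the wrist's pose just before it. calibration takes no time and is no camera call.
- r.close_job(): hands the job in; it is judged then, once.
The state is a dict: "t": time; "joints": joint angles; "qvel": joint speeds; "joint_efforts": joint torques, N m; "tcp_pos": TCP position; "tcp_rot": TCP orientation; "contact_force": force on the tool from outside, world axes, zero at the start; "wrist_torque": the same for the moment, N m; "gripper_width": opening from 0.0 (shut) to 1.0 (fully open); "grip_force": force on a finger pad.
Only numpy, scipy, OpenCV 4.12 (cv2) and the standard library are available. Lean on these libraries where they do the work, as an engineer would, in place of code of your own. Each camera call takes 0.05 s, during which the arm holds its last target. There are 200 camera calls.

### The job

Pull open the small drawer unit on the desk, lift the empty cardboard core off the spindle inside and leave it in the grey scrap tray. Then thread every tape roll lying on the desk onto the spindle, each fully home, the widest at the bottom and each next one narrower, and push the drawer completely shut. Leave the mug and the pencil pot where they are.

Things in the scene. Friction and masses are not known exactly. Their poses are not given: they have to be found in the camera images.
- unit: Green desktop drawer unit with an oak top, 230 deep x 270 wide x 122 mm high, fixed to the desk, slightly turned; a small potted succulent is fixed on the rear of its top. Origin on the desk under the middle of its front opening; x points into the unit, y along its front, z up.
- drawer (a joint): How far the drawer is pulled out, in m: 0 shut (as it starts), 0.15 fully out. About 1.5 N of friction; it stays where it is left. Its green front panel is 15 mm thick, 270 wide, 6 to 108 mm above the desk, just outside the unit's front. The plywood side walls inside stand 224 mm apart, their tops 53 mm above the desk.
- drawer_handle (a point): Middle of the drawer's steel bar handle, 88 mm above the desk; it moves with the drawer. A level round bar, 11 mm thick, 120 mm long, its centre line 45 mm in front of the panel (39 mm clear behind the bar). Its axes: y along the bar, z up, x into the unit: the drawer opens towards -x of this frame.
- spindle (a point): Foot of the upright wooden spindle, on its axis at the drawer floor (18 mm above the desk); axes as the handle's; moves with the drawer, 135 mm behind the handle. 22 mm thick, 64 mm tall, the top 14 mm tapering to 10 mm. Drawer fully out: it stands 75 mm in front of the unit's opening and 75 mm behind the drawer front's inside; shut: hidden in the unit.
- core: Empty brown cardboard core, a tube 36 mm outside, 27 mm bore, 40 mm tall, 15 g, at first standing on the drawer floor round the spindle. Origin at its middle (mid-height, on the axis), z along the axis.
- tray: Grey open scrap tray, fixed, 140 x 140 mm outside, 45 mm high, walls and floor 5 mm thick. Origin at the centre of its underside.
- roll70: Tape roll, cream tape on a cardboard liner: 70 mm outside diameter, 27 mm bore, 18 mm thick, about 49 g, lying flat on the desk. Origin at its middle (mid-thickness, on the axis), z along the axis. Three or all four of the rolls (70, 62, 54, 46 mm) are there; absent ones read None from the start.
- roll62: Tape roll, cream tape on a cardboard liner: 62 mm outside diameter, 27 mm bore, 18 mm thick, about 43 g, lying flat on the desk. Origin at its middle (mid-thickness, on the axis), z along the axis. Three or all four of the rolls (70, 62, 54, 46 mm) are there; absent ones read None from the start.
- roll54: Tape roll, cream tape on a cardboard liner: 54 mm outside diameter, 27 mm bore, 18 mm thick, about 36 g, lying flat on the desk. Origin at its middle (mid-thickness, on the axis), z along the axis. Three or all four of the rolls (70, 62, 54, 46 mm) are there; absent ones read None from the start.
- roll46: Tape roll, cream tape on a cardboard liner: 46 mm outside diameter, 27 mm bore, 18 mm thick, about 30 g, lying flat on the desk. Origin at its middle (mid-thickness, on the axis), z along the axis. Three or all four of the rolls (70, 62, 54, 46 mm) are there; absent ones read None from the start.
- mug: White mug, 90 mm high, 80 mm across, standing on the desk; bystander. Origin at the centre of its underside.
- pencils: Blue ceramic pencil pot, 72 mm across, 150 mm high with its pencils, standing on the desk beside the unit; bystander. Origin at the centre of its underside.
Things that resemble listed ones, but are neither listed nor needed, are in the scene too. Several things have the shape of the tray; the one meant has the colours described above.

How it is judged:
By the outcome, as a careful person would: the job done as asked, in the order asked, and still so for the second after the job is handed in, with the robot touching nothing.
Of roll70, roll62, roll54, roll46 only 3 to 4 are there at a start; the rules pass over those that are not, and their reading is None.
At some moment in a run one of roll70, roll62, roll54, roll46 may be knocked a few centimetres aside while the robot is not near it.
Once in a run the grip may slacken for a moment while it holds something.
It also fails if it takes over 210 s, if anything falls off the work surface, if the arm or the gripper's body presses on something with over 40 N, if the wrist force passes 120 N, or if a joint passes its speed limit or range.

## Working session

There is one attempt and no reset: what is moved stays moved. The work goes in short steps, Python scripts to look and compute and a shell command to move; the robot and the scene stay as the last step left them, time stands still between calls to the robot, and variables do not carry over. Pictures are saved under pics/ and viewed, at most 14 in all, crops included, and the job is handed in when it is done.

```bash
mkdir -p pics; ls; python3 - <<'E'
from rig import r
import cv2,numpy as np
for n in("scene","side","wrist"):
    f=r.grab_frame(n); cv2.imwrite(f"pics/{n}0.png",f)
    c=r.calibration(n); print(n,{k:np.round(v,3).tolist() for k,v in c.items()})
o=r.observe(); print(o, r.tcp_to_grasp)
a=np.hstack([cv2.imread(f"pics/{n}0.png") for n in("scene","side")]);cv2.imwrite("pics/both0.png",cv2.resize(a,(800,300)))
E
```

```text
pics
scene {'fx': 415.288, 'fy': 415.288, 'cx': 257.714, 'cy': 190.773, 'view': [[-0.707, 0.707, -0.016, 0.439], [0.603, 0.59, -0.537, -0.199], [-0.37, -0.389, -0.844, 1.554], [0.0, 0.0, 0.0, 1.0]]}
side {'fx': 409.64, 'fy': 409.64, 'cx': 252.556, 'cy': 190.914, 'view': [[0.885, -0.466, -0.01, -0.469], [-0.325, -0.602, -0.729, 0.148], [0.333, 0.649, -0.684, 1.453], [0.0, 0.0, 0.0, 1.0]]}
wrist {'fx': 340.99, 'fy': 340.99, 'cx': 251.564, 'cy': 192.442, 'tool_from_camera': [[-0.001, -0.965, -0.262, 0.074], [1.0, -0.001, -0.0, 0.002], [-0.0, -0.262, 0.965, -0.204], [0.0, 0.0, 0.0, 1.0]]}
{'t': 0.15, 'joints': array([-3.32820013e-02,  3.79245698e-01,  1.73460073e+00, -1.87446309e-05,
        1.02850745e+00, -3.32769761e-02]), 'qvel': array([-0.00133051, -0.00097274, -0.00153872, -0.0012106 , -0.00045466,
       -0.00145794]), 'joint_efforts': array([-6.05650021e-04, -7.64114213e+01, -4.34656477e+01,  6.51094434e-02,
        4.09642188e-02, -4.73684588e-05]), 'tcp_pos': array([6.99701476e-01, 1.19695867e-05, 1.78891335e-01]), 'tcp_rot': array([-2.72458903e-04,  7.07105084e-01,  7.07108376e-01, -2.65892736e-04]), 'contact_force': array([-0.251476  , -0.77089903,  0.26708404]), 'wrist_torque': array([ 0.02905188,  0.01870294, -0.00687507]), 'grip_force': 0.0, 'gripper_width': 1.0011548596355666} 0.0188
```

View pics/scene0.png

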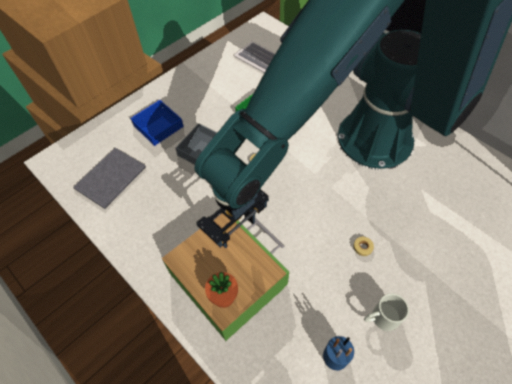

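View pics/side0.png

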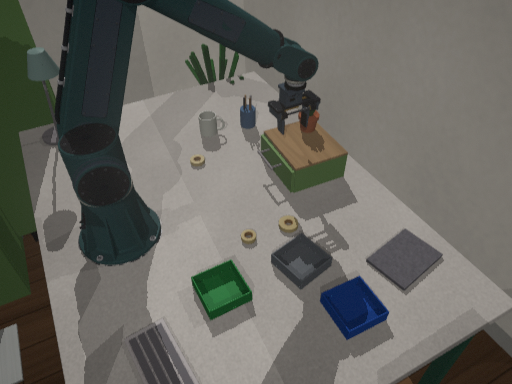

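The side view shows three rolls at (198,160), (249,236) and (289,223). The dark grey tray is at (302,260), and the unit is around (305,155) with its handle on the robot's side near (275,190). The scene view confirms a roll at (364,245), and the arm hides the others there.

```bash
cat > h.py <<'E'
from rig import r
import cv2,numpy as np
from scipy.spatial.transform import Rotation as R
def quat(q): return R.from_quat(np.r_[q[1:],q[0]])
def cam(n,o=None):
    c=r.calibration(n)
    if n=="wrist":
        o=o or r.observe(); T=np.eye(4);T[:3,:3]=quat(o["tcp_rot"]).as_matrix();T[:3,3]=o["tcp_pos"]
        M=T@np.array(c["tool_from_camera"])
    else: M=np.linalg.inv(np.array(c["view"]))
    return c,M
def ray(cm,uv,z):
    c,M=cm; uv=np.atleast_2d(np.asarray(uv,float))
    d=np.c_[(uv[:,0]-c["cx"])/c["fx"],(uv[:,1]-c["cy"])/c["fy"],np.ones(len(uv))]@M[:3,:3].T
    return M[:3,3]+d*((z-M[2,3])/d[:,2])[:,None]
def proj(cm,p):
    c,M=cm; q=(np.atleast_2d(p)-M[:3,3])@M[:3,:3]
    return np.c_[c["fx"]*q[:,0]/q[:,2]+c["cx"],c["fy"]*q[:,1]/q[:,2]+c["cy"]]
def pose():
    o=r.observe();e=quat(o["tcp_rot"]).as_matrix()
    return o,e
def shoot(n,name=None):
    o=r.observe(); cm=cam(n,o); f=r.grab_frame(n)
    if name: cv2.imwrite(f"pics/{name}.png",f)
    return f,cm
def blobs(m,lo,hi=1e9):
    cs,_=cv2.findContours(m,cv2.RETR_EXTERNAL,cv2.CHAIN_APPROX_NONE)
    return [c for c in cs if lo<cv2.contourArea(c)<hi]
E
python3 - <<'E'
from h import *
for n in("side","scene"):
    f=cv2.imread(f"pics/{n}0.png");hsv=cv2.cvtColor(f,cv2.COLOR_BGR2HSV);cm=cam(n)
    m=cv2.inRange(hsv,(15,55,110),(32,200,255))
    for c in blobs(m,40):
        p=ray(cm,c[:,0,:],.018); (x,y),w,a=cv2.minAreaRect(c)
        print(n,"cream",np.round([x,y],1),cv2.contourArea(c),"ctr",np.round((p.max(0)+p.min(0))/2,3)[:2],"ext",np.round(np.ptp(p,0),3)[:2])
    m=cv2.inRange(hsv,(8,80,80),(20,220,255))
    for c in blobs(m,800):
        q=cv2.approxPolyDP(cv2.convexHull(c),8,True)[:,0]
        print(n,"oak",q.tolist(),np.round(ray(cm,q,.122),3)[:,:2].tolist())
    m=cv2.inRange(hsv,(90,10,15),(130,110,120))
    for c in blobs(m,500):
        q=cv2.approxPolyDP(cv2.convexHull(c),6,True)[:,0]
        print(n,"grey",q.tolist(),np.round(ray(cm,q,.045),3)[:,:2].tolist())
f=cv2.imread("pics/side0.png")[100:290,180:360];cv2.imwrite("pics/c1.png",cv2.resize(f,None,fx=3,fy=3,interpolation=2))
E
```

```text
side cream [248.  235.5] 123.0 ctr [ 0.387 -0.239] ext [0.051 0.052]
side cream [287.5 222.5] 178.5 ctr [ 0.539 -0.255] ext [0.066 0.068]
side cream [196.5 159. ] 86.5 ctr [0.39  0.237] ext [0.061 0.06 ]
side cream [305.2 141.6] 1621.0 ctr [0.852 0.129] ext [0.264 0.306]
side oak [[315, 110], [347, 153], [295, 169], [264, 132]] [[0.937, 0.181], [0.872, -0.132], [0.646, -0.118], [0.66, 0.143]]
side grey [[302, 234], [331, 261], [300, 288], [271, 255]] [[0.539, -0.342], [0.559, -0.48], [0.418, -0.518], [0.403, -0.369]]
side grey [[133, 192], [158, 217], [158, 239], [131, 261], [96, 263], [79, 244], [85, 206]] [[0.093, 0.134], [0.135, -0.035], [0.103, -0.132], [-0.002, -0.179], [-0.102, -0.135], [-0.135, -0.029], [-0.082, 0.144]]
side grey [[129, 176], [79, 197], [58, 144], [114, 138]] [[0.105, 0.231], [-0.092, 0.203], [-0.109, 0.585], [0.115, 0.513]]
side grey [[307, 53], [288, 78], [58, 142], [69, 0], [226, 0]] [[1.318, 0.815], [1.064, 0.61], [-0.107, 0.6], [0.253, 2.451], [1.287, 1.864]]
scene cream [363.1 245.8] 306.5 ctr [0.395 0.241] ext [0.068 0.065]
scene cream [222.5 266.6] 676
[... 260 characters left out ...]
k [[239, 227], [284, 274], [221, 329], [162, 258], [199, 229]] [[0.656, -0.04], [0.669, 0.153], [0.891, 0.14], [0.877, -0.125], [0.743, -0.12]]
scene oak [[126, 0], [161, 74], [51, 143], [4, 55], [0, 0]] [[0.227, -1.215], [0.413, -0.726], [0.882, -0.726], [0.781, -1.265], [0.619, -1.626]]
scene grey [[198, 125], [216, 135], [195, 163], [177, 147]] [[0.444, -0.489], [0.43, -0.405], [0.566, -0.363], [0.565, -0.464]]
scene grey [[427, 22], [417, 68], [336, 85], [332, 66], [384, 6]] [[-0.661, -0.217], [-0.377, -0.081], [-0.073, -0.255], [-0.148, -0.337], [-0.627, -0.423]]
scene grey [[511, 0], [482, 92], [452, 126], [494, 8]] [[-1.067, -0.028], [-0.435, 0.174], [-0.202, 0.183], [-0.957, -0.054]]
```

View pics/c1.png

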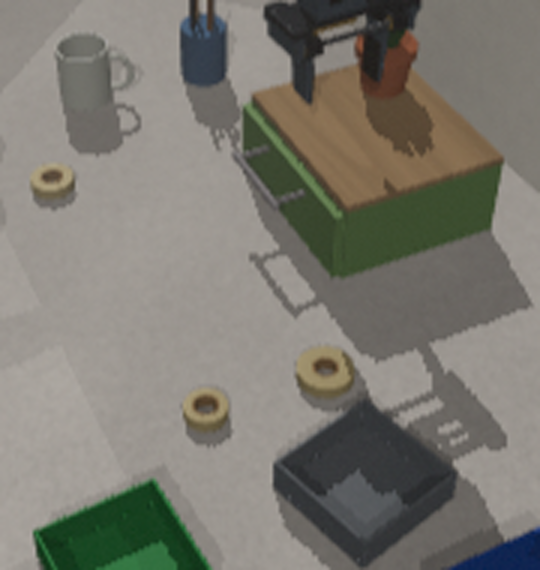

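```bash
python3 -m jog '[[0.175,-0.85,0,0,0,0,-0.12],[0.175,-0.85,0,0,0,0,-0.12],[0.175,-0.85,0,0,0,0,-0.12],[0,0,0,0,0,0.8,-0.12],[0,0,0,0,0,0,-0.12],[0,0,0,0,0,0,-0.12]]'; python3 - <<'E'
from h import *
f,cm=shoot("wrist","w1")
cv2.imwrite("pics/w1b.png",f)
print(np.round(r.observe()["tcp_pos"],4))
print("pred handle",proj(cm,[[.598,.021,.088]]))
E
```

```text
t: 0.9
tcp_pos: [0.5983, 0.0209, 0.1793]
tcp_rot: [0.0, 0.731, 0.683, 0.0]
contact_force: [-0.3, -0.5, -0.1]
gripper_width: 0.44
grip_force: 0.0
[0.5983 0.0209 0.1792]
pred handle [[249.26845264 185.20996828]]
```

View pics/w1.png

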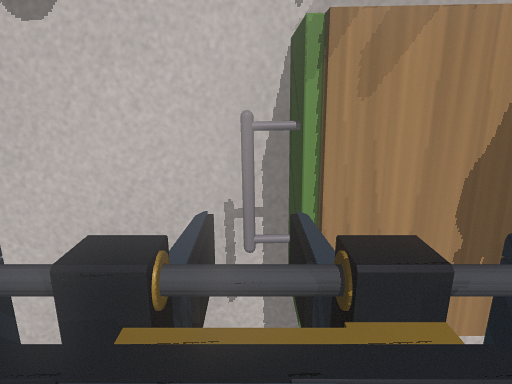

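The wrist view shows the handle bar running from about (246,113) to (250,249), between the open fingers. It leans about 1.5° relative to the tool.

```bash
python3 - <<'E'
from h import *
o,e=pose();cm=cam("wrist",o)
p=ray(cm,[[246,113],[250,249],[327,20],[322,200]],.088)
print(p.round(4),np.linalg.norm(p[1]-p[0]));c=(p[0]+p[1])/2;d=p[0]-p[1]
print("yaw",np.degrees(np.arctan2(-d[0],d[1])),"tool delta",(e.T@(c-o["tcp_pos"])).round(4))
q=ray(cm,[[327,20],[322,200]],.122);d=q[0]-q[1];print("oak yaw",np.degrees(np.arctan2(-d[0],d[1])),q.round(3))
E
```

```text
[[ 0.5997  0.0839  0.088 ]
 [ 0.5942 -0.0407  0.088 ]
 [ 0.6688  0.1509  0.088 ]
 [ 0.6626  0.0027  0.088 ]] 0.12475350254203732
yaw -2.5014223020991513 tool delta [ 0.0006 -0.0013  0.0912]
oak yaw -2.407146762376257 [[0.661 0.144 0.122]
 [0.656 0.013 0.122]]
```

```bash
python3 -m jog '[[0,0,0.7,0,0,-0.3,-0.12],[0,0,0.7,0,0,0,-0.12],[0,0,0.7,0,0,0,-0.12],[0,-0.03,0.65,0,0,0,-0.12],[0,0,0,0,0,0,-1],[0,0,0,0,0,0,-1],[0,0,0,0,0,0,-1]]' 30
```

```text
t: 1.82
tcp_pos: [0.5977, 0.021, 0.0705]
tcp_rot: [0.001, 0.722, 0.692, 0.001]
contact_force: [0.7, 0.8, 1.0]
gripper_width: 0.144
grip_force: 0.0
```

```bash
python3 -m jog '[[0,0,0,0,0,0,-1],[0,-0.3,0,0,0,0,-1],[0,-0.65,0,0,0,0,-1],[0,-0.65,0,0,0,0,-1],[0,-0.65,0,0,0,0,-1],[0,-0.65,0,0,0,0,-1],[0,-0.5,0,0,0,0,-1],[0,-0.25,0,0,0,0,-1]]'
```

```text
t: 2.82
tcp_pos: [0.4495, 0.0275, 0.0694]
tcp_rot: [-0.0, 0.722, 0.692, -0.0]
contact_force: [0.7, 0.7, 0.1]
gripper_width: 0.001
grip_force: 0.0
```

```bash
python3 - <<'E'
from h import *
f,cm=shoot("wrist","w2"); g,_=shoot("side","s2")
cv2.imwrite("pics/m2.png",cv2.resize(np.hstack([f,g]),(800,300)))
E
```

```text
(no output)
```

View pics/m2.png

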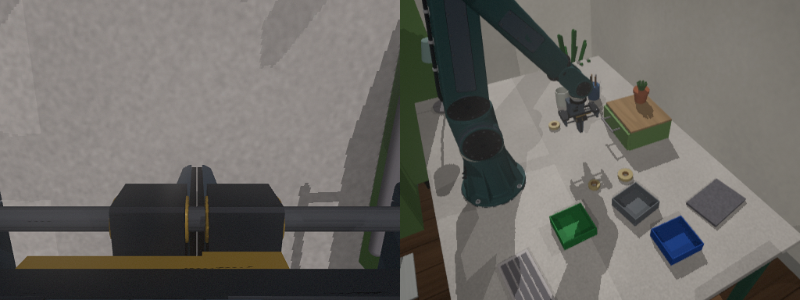

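```bash
python3 -m jog '[[0,0,-0.9,0,0,0,-0.12],[0,0,-0.9,0,0,0,-0.12],[0,0.9,-0.9,0,0,0,-0.12],[0,0.9,0,0,0,0,-0.12],[0,0,0,0,0,0,-0.12],[0,0,0,0,0,0,-0.12]]'; python3 - <<'E'
from h import *
f,cm=shoot("wrist","w3"); g,_=shoot("side","s3")
cv2.imwrite("pics/m3.png",np.hstack([f,cv2.resize(g[60:250,180:380],None,fx=2.02,fy=2.02)])[:, :]) if 0 else None
a=cv2.resize(f,(450,338));b=cv2.resize(g[80:249,200:375],(350,338));cv2.imwrite("pics/m3.png",np.hstack([a,b]))
E
```

```text
t: 3.68
tcp_pos: [0.5223, 0.0242, 0.1768]
tcp_rot: [-0.0, 0.722, 0.691, -0.0]
contact_force: [-0.6, -0.2, -0.2]
gripper_width: 0.44
grip_force: 0.0
```

View pics/m3.png

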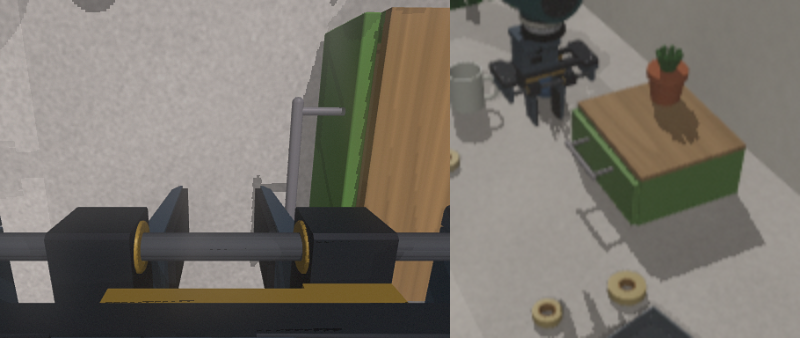

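```bash
python3 - <<'E'
from h import *
o,e=pose();cm=cam("wrist",o)
print(ray(cm,[[338,115],[331.5,233]],.088).round(4)); print(ray(cm,[[435,15],[413,200]],.122).round(4))
print(proj(cm,[o["tcp_pos"]]))
E
```

```text
[[ 0.5989  0.0823  0.088 ]
 [ 0.5953 -0.0237  0.088 ]]
[[0.656  0.1487 0.122 ]
 [0.6514 0.0156 0.122 ]]
[[248.82846509 219.98647978]]
```

```bash
python3 - <<'E'
from h import *
o=dict(tcp_pos=np.array([.4495,.0275,.0694]),tcp_rot=np.array([0,.722,.692,0]));cm=cam("wrist",o)
print(proj(cm,[[.640,.09,.108],[.640,.09,.006],[.599,.082,.088],[.5953,-.0237,.088]]))
f=cv2.imread("pics/w2.png");print(np.hstack([f]).shape)
cv2.imwrite("pics/w2c.png",cv2.resize(f[100:384,300:512],None,fx=2.1,fy=2.1))
E
```

```text
[[645.60378671 106.41515171]
 [496.00263915 103.88443774]
 [522.6690811  124.50134802]
 [488.34343492 298.81150258]]
(384, 512, 3)
```

View pics/w2c.png

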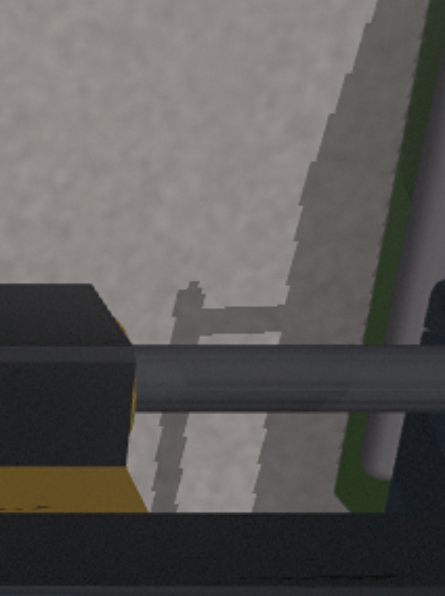

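```bash
python3 -m jog '[[0,0.9,0,0,0,0,-0.12],[0,0.97,0,0,0,0,-0.12],[0,0,0.9,0,0,0,-0.12],[0,0,0.9,0,0,0,-0.12],[0,0,0.9,0,0,0,-0.12],[0,0,0,0,0,0,-0.12]]'; python3 - <<'E'
from h import *
f,cm=shoot("wrist","w4"); g,_=shoot("side","s4")
a=cv2.resize(f,(450,338));b=cv2.resize(g[80:249,200:375],(350,338));cv2.imwrite("pics/m4.png",np.hstack([a,b]))
E
python3 -m jog '[[0,0,0,0,0,0,-1],[0,0,0,0,0,0,-1],[0,0,0,0,0,0,-1],[0,0,0,0,0,0,-1],[0,0,0,0,0,0,-1],[0,0,0,0,0,0,-1]]' 30
```

```text
t: 4.53
tcp_pos: [0.5952, 0.0211, 0.0672]
tcp_rot: [-0.002, 0.722, 0.692, -0.002]
contact_force: [0.1, -0.4, -0.2]
gripper_width: 0.439
grip_force: 0.0
t: 5.38
tcp_pos: [0.5976, 0.021, 0.0693]
tcp_rot: [-0.0, 0.722, 0.692, -0.0]
contact_force: [0.9, 0.0, 0.5]
gripper_width: 0.006
grip_force: 0.0
```

View pics/m4.png

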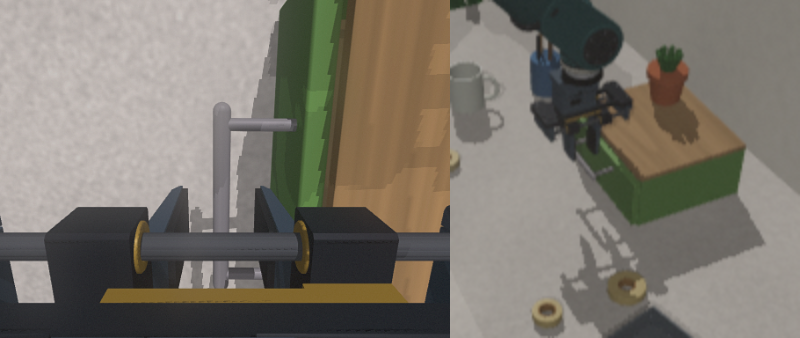

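```bash
python3 - <<'E'
from h import *
for nm,pos,q,uv in (("w1",[.5983,.0209,.1793],[0,.731,.683,0],[[246,113],[250,249]]),("w4",[.5952,.0211,.0672],[-.002,.722,.692,-.002],[[251,119],[251,322]]),("w3",[.5223,.0242,.1768],[0,.722,.691,0],[[338,115],[338,115]])):
    cm=cam("wrist",dict(tcp_pos=np.array(pos),tcp_rot=np.array(q)))
    for z in (.06,.07,.08,.088,.095):
        p=ray(cm,uv,z);print(nm,z,p.round(4)[:,:2].tolist(),np.linalg.norm(p[0]-p[1]).round(4))
f=cv2.imread("pics/w4.png");cv2.imwrite("pics/w4c.png",cv2.resize(f[100:384,170:340],None,fx=2,fy=2))
E
ls pics
```

```text
w1 0.06 [[0.5992, 0.0829], [0.5933, -0.0536]] 0.1366
w1 0.07 [[0.5993, 0.0832], [0.5937, -0.049]] 0.1324
w1 0.08 [[0.5995, 0.0836], [0.594, -0.0445]] 0.1282
w1 0.088 [[0.5997, 0.0839], [0.5943, -0.0408]] 0.1248
w1 0.095 [[0.5998, 0.0841], [0.5946, -0.0376]] 0.1218
w4 0.06 [[0.5993, 0.0834], [0.593, -0.059]] 0.1425
w4 0.07 [[0.5993, 0.0839], [0.5934, -0.0517]] 0.1358
w4 0.08 [[0.5994, 0.0845], [0.5938, -0.0445]] 0.1291
w4 0.088 [[0.5995, 0.0849], [0.5941, -0.0387]] 0.1237
w4 0.095 [[0.5996, 0.0853], [0.5944, -0.0336]] 0.119
w3 0.06 [[0.6061, 0.0807], [0.6061, 0.0807]] 0.0
w3 0.07 [[0.6037, 0.0812], [0.6037, 0.0812]] 0.0
w3 0.08 [[0.6012, 0.0818], [0.6012, 0.0818]] 0.0
w3 0.088 [[0.5993, 0.0822], [0.5993, 0.0822]] 0.0
w3 0.095 [[0.5976, 0.0825], [0.5976, 0.0825]] 0.0
both0.png
c1.png
m2.png
m3.png
m4.png
s2.png
s3.png
s4.png
scene0.png
side0.png
w1.png
w1b.png
w2.png
w2c.png
w3.png
w4.png
w4c.png
wrist0.png
```

View pics/w4c.png

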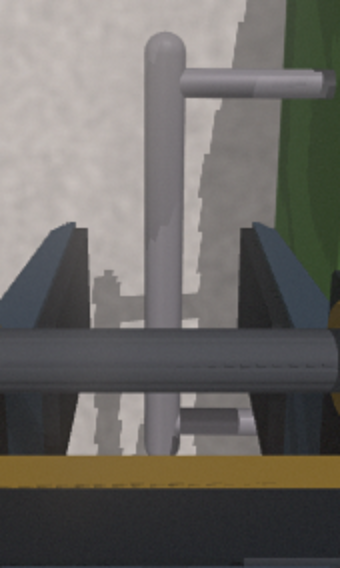

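```bash
python3 - <<'E'
from h import *
f,cm=shoot("wrist","w5");o=r.observe();print(o["gripper_width"],o["grip_force"],o["contact_force"])
g=cv2.cvtColor(f,cv2.COLOR_BGR2GRAY)
for v in(150,180,205,230,240):print(v,g[v,190:330:4].tolist())
E
python3 -m jog '[[0,-0.3,0,0,0,0,-1],[0,-0.3,0,0,0,0,-1],[0,0,0,0,0,0,-1]]' 30
python3 - <<'E'
from h import *
f,cm=shoot("wrist","w6");o=r.observe();print(o["gripper_width"],o["grip_force"],o["contact_force"])
g=cv2.cvtColor(f,cv2.COLOR_BGR2GRAY)
for v in(150,180,205,230,240):print(v,g[v,190:330:4].tolist())
a=cv2.imread("pics/w5.png")[90:384,160:360];b=f[90:384,160:360];cv2.imwrite("pics/m6.png",cv2.resize(np.hstack([a,b]),None,fx=1.8,fy=1.8))
E
```

```text
0.00030733098013337005 0.0 [-0.70175519  0.33932432 -0.2305903 ]
150 [178, 177, 176, 179, 181, 175, 173, 178, 175, 172, 171, 166, 109, 125, 128, 125, 119, 170, 176, 173, 177, 174, 114, 120, 113, 114, 116, 118, 116, 93, 57, 65, 58, 59, 61]
180 [172, 179, 175, 171, 175, 176, 174, 170, 170, 166, 165, 166, 107, 121, 124, 121, 114, 174, 173, 172, 117, 119, 118, 118, 116, 115, 115, 113, 115, 58, 65, 66, 63, 64, 64]
205 [172, 170, 177, 182, 174, 173, 170, 175, 168, 165, 172, 167, 115, 116, 120, 119, 103, 165, 173, 176, 120, 115, 111, 113, 120, 122, 117, 112, 115, 69, 59, 63, 63, 65, 62]
230 [168, 169, 171, 169, 167, 164, 167, 168, 167, 166, 85, 82, 79, 78, 56, 51, 49, 44, 71, 70, 67, 69, 113, 121, 113, 112, 119, 115, 87, 63, 63, 62, 62, 63, 60]
240 [60, 60, 62, 60, 64, 63, 66, 69, 70, 68, 66, 63, 55, 71, 52, 47, 48, 41, 70, 46, 47, 44, 46, 43, 41, 46, 43, 43, 40, 41, 41, 44, 42, 43, 43]
t: 5.8
tcp_pos: [0.5724, 0.0221, 0.0692]
tcp_rot: [-0.0, 0.722, 0.692, -0.0]
contact_force: [-0.3, 0.1, 0.3]
gripper_width: 0.008
grip_force: 0.0
0.007001058957966277 0.0 [-0.66975116 -0.16611399  0.29939623]
150 [176, 179, 172, 176, 179, 178, 174, 172, 176, 177, 173, 178, 177, 172, 173, 178, 173, 172, 172, 170, 175, 170, 168, 172, 91, 100, 108, 109, 104, 172, 117, 119, 116, 115, 115]
180 [173, 171, 167, 169, 174, 177, 175, 173, 172, 177, 173, 173, 174, 173, 172, 169, 171, 167, 168, 171, 167, 173, 173, 182, 93, 104, 107, 107, 95, 119, 117, 115, 115, 114, 113]
205 [176, 174, 175, 177, 172, 172, 175, 172, 170, 170, 178, 175, 169, 169, 171, 175, 164, 172, 173, 173, 179, 168, 169, 97, 95, 103, 105, 106, 118, 114, 116, 117, 120, 120, 114]
230 [175, 171, 174, 169, 170, 170, 167, 162, 164, 167, 87, 85, 83, 81, 59, 54, 52, 57, 73, 73, 74, 72, 174, 72, 94, 102, 113, 104, 116, 112, 120, 115, 114, 117, 118]
240 [60, 60, 61, 63, 66, 70, 68, 70, 71, 71, 70, 66, 63, 77, 55, 49, 50, 53, 69, 47, 52, 47, 50, 50, 48, 47, 47, 48, 48, 44, 44, 45, 47, 44, 43]
```

View pics/m6.png

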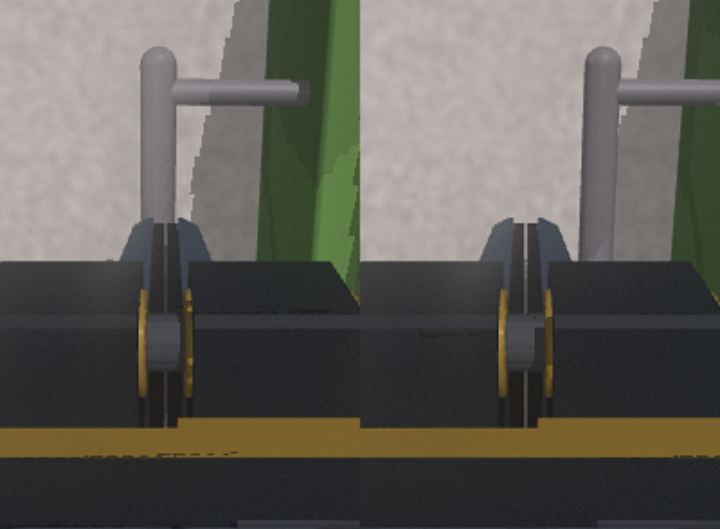

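The picture shows the closed fingertips lying over the bar, not around it. The real tips seem to sit higher than the reported TCP, so I'll check that in the side view.

```bash
python3 - <<'E'
from h import *
cm=cam("side")
for z in(.179,.195,.21,.225):print(z,proj(cm,[[.645,0,z],[.7545,0,z],[.7,0,z]]).round(1).tolist())
# w4 fingertip inner corners: px (214,214),(290,214)
cw=r.calibration("wrist");M=np.array(cw["tool_from_camera"])
d=.179;q=lambda u,v:(M@[(u-cw["cx"])/cw["fx"]*d,(v-cw["cy"])/cw["fy"]*d,d,1]).round(4)
print(q(214,214),q(290,214))
for n in("side0","s4"):
    f=cv2.imread(f"pics/{n}.png");g=cv2.cvtColor(f,cv2.COLOR_BGR2GRAY)
    m=(g<75).astype(np.uint8)
    for c in blobs(m,30):
        x,y,w,h=cv2.boundingRect(c)
        if 255<x+w and x<330 and y<150: print(n,(x,y,w,h))
f=cv2.imread("pics/side0.png")[80:150,260:340];
cv2.imwrite("pics/fing.png",cv2.resize(f,None,fx=8,fy=8))
E
```

```text
0.179 [[279.1, 139.8], [303.5, 131.7], [291.5, 135.7]]
0.195 [[279.2, 136.3], [303.9, 128.3], [291.7, 132.2]]
0.21 [[279.3, 133.0], [304.1, 125.0], [291.9, 128.9]]
0.225 [[279.5, 129.6], [304.4, 121.7], [292.2, 125.6]]
[ 0.0158 -0.018  -0.0347  1.    ] [ 0.0158  0.0219 -0.0347  1.    ]
side0 (303, 137, 21, 14)
side0 (261, 133, 86, 59)
side0 (0, 0, 321, 384)
s4 (299, 103, 20, 32)
s4 (0, 0, 347, 384)
```

View pics/fing.png

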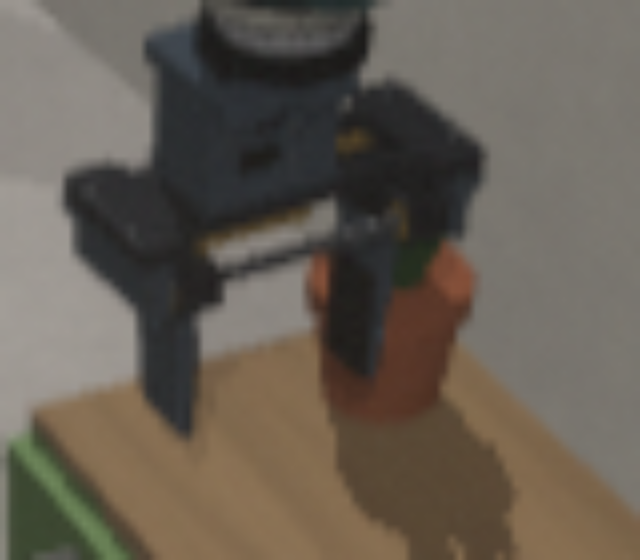

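The visible tips are at z≈0.207 while the TCP reads 0.179. The fingers therefore end about 30–33 mm before the reported TCP, and I'll go lower by that amount.

```bash
python3 -m jog '[[0,0,-0.25,0,0,0,-0.12],[0,0.62,0,0,0,0,-0.12],[0,0,0,0,0,0,-0.12],[0,0,0.5,0,0,0,-0.12],[0,0,0.45,0,0,0,-0.12],[0,0,0,0,0,0,-0.12]]'; python3 -m jog '[[0,0,0,0,0,0,-1],[0,0,0,0,0,0,-1],[0,0,0,0,0,0,-1],[0,0,0,0,0,0,-1],[0,0,0,0,0,0,-1]]' 30
```

```text
t: 6.6
tcp_pos: [0.5965, 0.021, 0.039]
tcp_rot: [-0.001, 0.722, 0.692, -0.001]
contact_force: [1.3, 0.6, 0.4]
gripper_width: 0.438
grip_force: 0.0
t: 7.22
tcp_pos: [0.5949, 0.0211, 0.0411]
tcp_rot: [-0.003, 0.722, 0.691, -0.003]
contact_force: [-20.4, 1.1, 14.7]
gripper_width: 0.112
grip_force: 30.0
```

```bash
python3 -m jog '[[0,-0.25,0,0,0,0,-1],[0,-0.6,0,0,0,0,-1],[0,-0.6,0,0,0,0,-1],[0,-0.6,0,0,0,0,-1],[0,-0.6,0,0,0,0,-1],[0,-0.55,0,0,0,0,-1],[0,-0.4,0,0,0,0,-1],[0,-0.13,0,0,0,0,-1]]'
```

```text
t: 8.22
tcp_pos: [0.4482, 0.0285, 0.0412]
tcp_rot: [-0.0, 0.723, 0.691, 0.001]
contact_force: [3.5, 16.2, -14.2]
gripper_width: 0.109
grip_force: 30.0
```

```bash
python3 -m jog '[[0,0,0,0,0,0,-0.12],[0,0,0,0,0,0,-0.12],[0,0,0,0,0,0,-0.12],[0,0,-0.9,0,0,0,-0.12],[0,0,-0.9,0,0,0,-0.12],[0,0,-0.9,0,0,0,-0.12],[0,0,-0.9,0,0,0,-0.12],[0,0,-0.9,0,0,0,-0.12]]' 20;  python3 -m jog '[[0,0.8,0,0,0,0,0.5],[0,0.8,0,0,0,0,0.5],[0,0.8,0,0,0,0,0.5],[0,0.8,0,0,0,0,0.5],[0,0,0,0,0,0,0.5],[0,0,0,0,0,0,0.5]]'; python3 - <<'E'
from h import *
f,cm=shoot("wrist","w7"); g,_=shoot("side","s7"); k,_=shoot("scene","k7")
cv2.imwrite("pics/m7.png",np.vstack([np.hstack([cv2.resize(f,(400,300)),cv2.resize(g,(400,300))]),np.hstack([cv2.resize(k,(400,300)),cv2.resize(g[60:300,150:470],(400,300))])]))
E
```

```text
t: 9.22
tcp_pos: [0.4494, 0.0274, 0.2227]
tcp_rot: [0.0, 0.722, 0.691, 0.0]
contact_force: [0.3, -0.3, 0.5]
gripper_width: 0.441
grip_force: 0.0
t: 9.98
tcp_pos: [0.5765, 0.0219, 0.221]
tcp_rot: [-0.0, 0.722, 0.691, -0.0]
contact_force: [-1.2, -0.3, 0.4]
gripper_width: 0.747
grip_force: 0.0
```

View pics/m7.png

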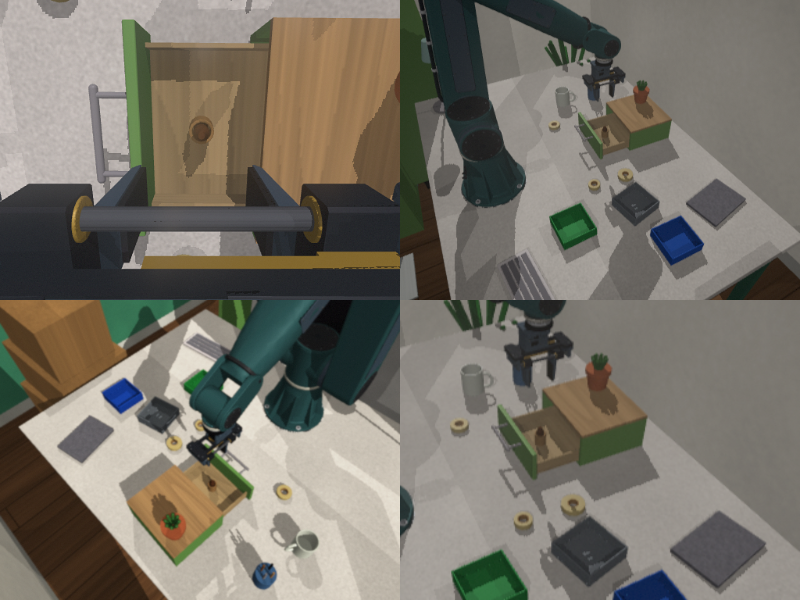

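Everything is now clear: the drawer is out, and the spindle with its core is near (257,166) in the wrist picture. Three rolls lie on the desk, two by the grey tray and one by the mug.

```bash
python3 - <<'E'
from h import *
o,e=pose();cm=cam("wrist",o);f=cv2.imread("pics/w7.png");hsv=cv2.cvtColor(f,cv2.COLOR_BGR2HSV)
p=ray(cm,[[119,112],[128,230]],.088);print("handle ends",p.round(4));
d=p[0]-p[1];print("yaw",np.degrees(np.arctan2(-d[0],d[1])))
roi=hsv[140:200,225:290];print(hsv[166,236:282:3].tolist());print(hsv[150:185:3,257].tolist())
for nm,(lo,hi) in dict(dark=((0,100,40),(14,255,130)),core=((0,90,40),(16,255,190))).items():
    m=np.zeros(hsv.shape[:2],np.uint8);m[140:200,225:290]=cv2.inRange(roi,lo,hi)
    for c in blobs(m,60):
        (x,y),rad=cv2.minEnclosingCircle(c);el=cv2.fitEllipse(c)
        print(nm,x,y,rad,el,"z.058",ray(cm,[[x,y]],.058).round(4),"z.082",ray(cm,[[x,y]],.082).round(4),cv2.contourArea(c))
for n,k in(("side","s7"),("scene","k7")):
    f=cv2.imread(f"pics/{k}.png");hsv=cv2.cvtColor(f,cv2.COLOR_BGR2HSV);c2=cam(n)
    m=cv2.inRange(hsv,(15,45,100),(32,200,255))
    for c in blobs(m,40,900):
        q=ray(c2,c[:,0,:],.012);print(n,np.round((q.max(0)+q.min(0))/2,3)[:2],np.round(np.ptp(q,0),3)[:2],cv2.boundingRect(c))
    m=cv2.inRange(hsv,(90,8,15),(130,110,130))
    for c in blobs(m,500,4000):
        q=cv2.approxPolyDP(cv2.convexHull(c),6,True)[:,0];print(n,"grey",np.round(ray(c2,q,.045),3)[:,:2].tolist())
E
```

```text
handle ends [[ 0.4533  0.0897  0.088 ]
 [ 0.445  -0.0317  0.088 ]]
yaw -3.9010004263036824
[[17, 97, 132], [18, 94, 133], [17, 118, 125], [17, 119, 116], [14, 104, 83], [15, 116, 90], [14, 113, 90], [13, 119, 92], [13, 126, 93], [12, 127, 90], [15, 144, 85], [16, 107, 69], [16, 127, 133], [18, 95, 155], [18, 97, 157], [17, 97, 158]]
[[16, 120, 121], [17, 123, 145], [15, 111, 94], [13, 122, 90], [14, 123, 93], [14, 122, 90], [13, 125, 92], [13, 127, 94], [13, 125, 94], [13, 122, 94], [15, 120, 70], [16, 116, 101]]
dark 259.5 169.0 11.926960945129395 ((258.65911865234375, 168.58961486816406), (16.693775177001953, 21.157663345336914), 5.129441261291504) z.058 [[0.587  0.0218 0.058 ]] z.082 [[0.5867 0.0266 0.082 ]] 231.0
core 257.6298522949219 166.26356506347656 18.314985275268555 ((258.22088623046875, 165.99542236328125), (29.410810470581055, 34.93812561035156), 176.09402465820312) z.058 [[0.5851 0.0249 0.058 ]] z.082 [[0.5849 0.0295 0.082 ]] 753.5
side [ 0.388 -0.238] [0.056 0.062] (241, 229, 15, 15)
side [ 0.541 -0.254] [0.071 0.081] (279, 215, 19, 18)
side [0.595 0.019] [0.119 0.163] (247, 160, 41, 31)
side [0.39  0.237] [0.065 0.075] (190, 155, 15, 12)
side grey [[0.539, -0.342], [0.559, -0.48], [0.418, -0.518], [0.397, -0.38]]
side grey [[0.135, -0.035], [0.103, -0.132], [-0.002, -0.179], [-0.102, -0.135], [-0.136, -0.033], [-0.088, 0.147], [0.098, 0.125]]
scene [0.393 0.24 ] [0.071 0.065] (353, 236, 21, 21)
scene [ 0.542 -0.25 ] [0.076 0.084] (212, 173, 22, 21)
scene [ 0.392 -0.236] [0.057 0.065] (249, 153, 13, 16)
scene [ 0.823 -0.985] [0.043 0.203] (27, 102, 34, 28)
scene grey [[0.273, -0.164], [0.331, -0.056], [0.43, -0.043], [0.463, -0.099]]
scene grey [[0.442, -0.486], [0.415, -0.362], [0.551, -0.311], [0.573, -0.453]]
scene grey [[-0.955, 0.029], [-0.647, 0.138], [-0.185, 0.194]]
scene grey [[-0.347, -0.062], [-0.362, -0.248], [-0.504, -0.34], [-0.728, -0.384], [-0.786, -0.323], [-0.559, -0.107]]
```

```bash
for i in 1 2; do python3 -m jog '[[0,0,0,0,0,-1,0.4],[0,0,0,0,0,-1,0.4],[0,0,0,0,0,-1,0.4],[0,0,0,0,0,-1,0.4],[0,0,0,0,0,-1,0.4],[0,0,0,0,0,-1,0.4],[0,0,0,0,0,-1,0.4],[0,0,0,0,0,-1,0.4]]' >/dev/null; done; python3 -m jog '[[0,0,0,0,0,-1,0.4],[0,0,0,0,0,-1,0.4],[0,0,0,0,0,0,0.4],[0,0,0,0,0,0,0.4]]'; python3 - <<'E'
from h import *
o,e=pose();print(e.round(3),o["joints"].round(2))
f,cm=shoot("wrist","w8");hsv=cv2.cvtColor(f,cv2.COLOR_BGR2HSV)
print("pred",proj(cm,[[.585,.0225,.058],[.585,.0225,.082],[.449,.029,.088]]).round(1))
u,v=proj(cm,[[.585,.0225,.07]])[0].astype(int)
roi=hsv[v-35:v+35,u-35:u+35]
for nm,(lo,hi) in dict(dark=((0,100,40),(15,255,105)),core=((0,90,40),(16,255,170))).items():
    m=np.zeros(hsv.shape[:2],np.uint8);m[v-35:v+35,u-35:u+35]=cv2.inRange(roi,lo,hi)
    for c in blobs(m,60):
        (x,y),rad=cv2.minEnclosingCircle(c);print(nm,cv2.boundingRect(c),(x,y),rad,"z.058",ray(cm,[[x,y]],.058).round(4),"z.082",ray(cm,[[x,y]],.082).round(4),cv2.contourArea(c))
cv2.imwrite("pics/m8.png",cv2.resize(f[v-60:v+60,u-80:u+80],None,fx=4,fy=4))
E
```

```text
t: 12.62
tcp_pos: [0.577, 0.0219, 0.2215]
tcp_rot: [0.0, 0.023, 1.0, -0.0]
contact_force: [0.1, -0.2, 0.0]
gripper_width: 0.697
grip_force: 0.0
[[-0.999  0.046  0.   ]
 [ 0.046  0.999 -0.   ]
 [-0.     0.    -1.   ]] [-0.    0.14  1.96 -0.    1.04 -1.53]
pred [[252.7 174.9]
 [252.7 179.9]
 [253.1  36. ]]
dark (242, 164, 23, 23) (253.0, 174.60000610351562) 11.720173835754395 z.058 [[0.5846 0.0229 0.058 ]] z.082 [[0.5794 0.023  0.082 ]] 279.0
core (237, 154, 35, 37) (253.50843811035156, 171.8835906982422) 18.224597930908203 z.058 [[0.5816 0.0236 0.058 ]] z.082 [[0.5766 0.0237 0.082 ]] 655.0
```

View pics/m8.png

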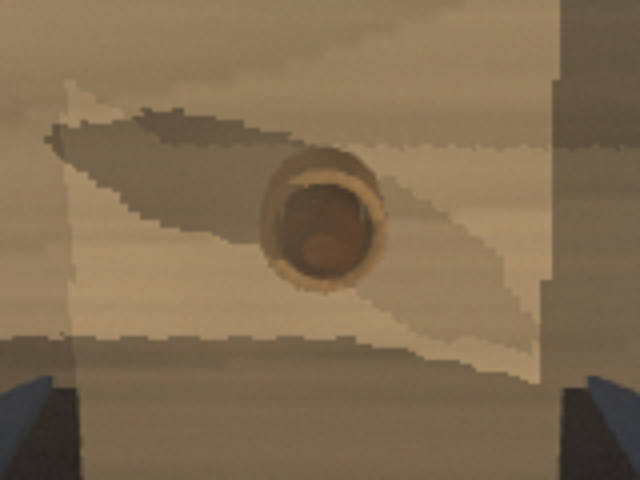

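The wrist crop shows the core rim centred at (252.8,175) and the spindle tip at (252.7,179.5). Both agree with the spindle being at (0.585, 0.0225).

```bash
python3 -m jog '[[-0.2,0.01,0.6,0,0,0,0.4],[0,0,0.9,0,0,0,0.4],[0,0,0.9,0,0,0,0.4],[0,0,0.9,0,0,0,0.4],[0,0,0.9,0,0,0,0.4],[0,0,0.8,0,0,0,0.4],[0,0,0.4,0,0,0,0.4],[0,0,0,0,0,0,0.4]]' ; python3 -m jog '[[0,0,0,0,0,0,-1],[0,0,0,0,0,0,-1],[0,0,0,0,0,0,-1],[0,0,0,0,0,0,-1],[0,0,0,0,0,0,-1]]' 12
```

```text
t: 13.68
tcp_pos: [0.5848, 0.022, 0.0048]
tcp_rot: [-0.001, 0.022, 1.0, -0.0]
contact_force: [-0.0, 0.8, 1.1]
gripper_width: 0.702
grip_force: 0.0
t: 14.3
tcp_pos: [0.5857, 0.022, 0.0059]
tcp_rot: [0.0, 0.022, 1.0, 0.0]
contact_force: [-1.5, 0.4, 7.7]
gripper_width: 0.381
grip_force: 12.0
```

```bash
python3 -m jog '[[0,0,-0.3,0,0,0,-1],[0,0,-0.7,0,0,0,-1],[0,0,-0.9,0,0,0,-1],[0,0,-0.9,0,0,0,-1],[0,0,-0.5,0,0,0,-1],[0,0,0,0,0,0,-1]]';  python3 -m jog '[[0.17,-0.95,0,0,0,0,-1],[0.17,-0.95,0,0,0,0,-1],[0.17,-0.95,0,0,0,0,-1],[0.17,-0.95,0,0,0,0,-1],[0.17,-0.95,0,0,0,0,-1],[0.17,-0.95,0,0,0,0,-1],[0,0,0,0,0,0,-1]]'; python3 -m jog '[[0.17,-0.95,0,0,0,0,-1],[0.17,-0.95,0,0,0,0,-1],[0.17,-0.95,0,0,0,0,-1],[0.17,-0.95,0,0,0,0,-1],[0.17,-0.95,0,0,0,0,-1],[0.17,-0.95,0,0,0,0,-1],[0,0,0,0,0,0,-1]]'; python3 - <<'E'
from h import *
o,e=pose();f,cm=shoot("wrist","w9");hsv=cv2.cvtColor(f,cv2.COLOR_BGR2HSV)
print(o["tcp_pos"],e[:,0].round(3))
m=cv2.inRange(hsv,(90,8,15),(135,140,130));m[:, :]=m
for c in blobs(m,800):
    x,y,w,h=cv2.boundingRect(c);print((x,y,w,h),ray(cm,[[x,y],[x+w,y],[x,y+h],[x+w,y+h]],.045).round(3)[:,:2].tolist(),cv2.contourArea(c))
print(proj(cm,[[.483,-.43,.005],[.483,-.36,.045],[.413,-.43,.045],[.553,-.43,.045]]).round(0).tolist())
E
```

```text
t: 15.05
tcp_pos: [0.586, 0.022, 0.1386]
tcp_rot: [0.001, 0.022, 1.0, 0.0]
contact_force: [0.9, 0.2, -1.1]
gripper_width: 0.377
grip_force: 12.0
t: 15.92
tcp_pos: [0.5333, -0.2056, 0.1357]
tcp_rot: [-0.001, 0.023, 1.0, 0.0]
contact_force: [0.3, 0.1, 0.5]
gripper_width: 0.379
grip_force: 12.0
t: 16.8
tcp_pos: [0.4833, -0.431, 0.136]
tcp_rot: [-0.0, 0.023, 1.0, 0.0]
contact_force: [0.3, 0.5, -0.2]
gripper_width: 0.376
grip_force: 12.0
[ 0.48330593 -0.43096522  0.13597451] [-0.999  0.045  0.001]
(0, 91, 512, 293) [[0.395, -0.636], [0.414, -0.211], [0.689, -0.707], [0.714, -0.165]] 72087.0
[[253.0, 174.0], [332.0, 180.0], [249.0, 102.0], [256.0, 255.0]]
```

```bash
python3 -m jog '[[0,0,0.6,0,0,0,-1],[0,0,0.8,0,0,0,-1],[0,0,0.8,0,0,0,-1],[0,0,0.8,0,0,0,-1],[0,0,0.4,0,0,0,-1],[0,0,0,0,0,0,-1],[0,0,0,0,0,0,-1]]';  python3 -m jog '[[0,0,0,0,0,0,0.15],[0,0,0,0,0,0,0.15],[0,0,0,0,0,0,0.15],[0,0,-0.5,0,0,0,0.15],[0,0,-0.9,0,0,0,0.15],[0,0,-0.9,0,0,0,0.15],[0,0,-0.9,0,0,0,0.15],[0,0,-0.9,0,0,0,0.15]]'; python3 - <<'E'
from h import *
o,e=pose();f,cm=shoot("wrist","w10");hsv=cv2.cvtColor(f,cv2.COLOR_BGR2HSV)
print(o["tcp_pos"])
# brown core
m=cv2.inRange(hsv,(5,50,50),(25,255,255))
for c in blobs(m,100):
    (x,y),rad=cv2.minEnclosingCircle(c);print("brown",(x,y),rad,ray(cm,[[x,y]],.045).round(3),cv2.contourArea(c))
print("pred core",proj(cm,[[.483,-.43,.045]]))
for n in("side","scene"):
    f,c2=shoot(n,n+"10");hsv=cv2.cvtColor(f,cv2.COLOR_BGR2HSV)
    m=cv2.inRange(hsv,(5,45,50),(32,255,255))
    for c in blobs(m,40,900):
        q=ray(c2,c[:,0,:],.012);print(n,np.round((q.max(0)+q.min(0))/2,3)[:2],np.round(np.ptp(q,0),3)[:2],cv2.boundingRect(c))
E
```

```text
t: 17.73
tcp_pos: [0.4845, -0.4302, 0.0024]
tcp_rot: [0.0, 0.022, 1.0, -0.0]
contact_force: [-0.3, -0.3, -0.5]
gripper_width: 0.378
grip_force: 12.0
t: 18.73
tcp_pos: [0.4839, -0.4301, 0.1681]
tcp_rot: [0.0, 0.022, 1.0, -0.0]
contact_force: [-0.4, 0.7, -0.7]
gripper_width: 0.574
grip_force: 0.0
[ 0.48386404 -0.43009373  0.16807279]
brown (317.5, 342.5) 174.50082397460938 [[ 0.68  -0.365  0.045]] 5732.0
brown (367.5, 280.0) 30.500099182128906 [[ 0.603 -0.312  0.045]] 671.5
brown (134.0, 280.0) 30.26559066772461 [[ 0.592 -0.561  0.045]] 647.0
brown (421.5, 189.5) 35.305904388427734 [[ 0.505 -0.263  0.045]] 3417.0
brown (251.5, 172.34210205078125) 20.108976364135742 [[ 0.48  -0.43   0.045]] 1098.0
brown (440.5, 66.5) 32.59611129760742 [[ 0.391 -0.255  0.045]] 2708.5
pred core [[251.98379966 174.84221012]]
side [ 0.747 -0.984] [0.069 0.024] (492, 370, 20, 14)
side [ 0.549 -0.87 ] [0.107 0.024] (396, 364, 33, 20)
side [ 0.488 -0.421] [0.052 0.06 ] (296, 255, 12, 17)
side [ 0.387 -0.239] [0.057 0.064] (241, 229, 15, 15)
side [ 0.514 -0.247] [0.076 0.081] (272, 217, 19, 17)
side [0.39  0.236] [0.065 0.077] (190, 155, 15, 12)
side [0.94  0.014] [0.086 0.089] (332, 142, 16, 17)
scene [1.119 0.015] [0.072 0.014] (120, 358, 24, 21)
scene [0.393 0.24 ] [0.071 0.065] (353, 236, 22, 21)
scene [ 0.516 -0.244] [0.078 0.084] (219, 170, 21, 21)
scene [ 0.39  -0.236] [0.061 0.065] (249, 153, 16, 16)
scene [ 0.476 -0.44 ] [0.051 0.065] (195, 136, 12, 15)
scene [-0.304 -0.783] [0.11  0.101] (265, 1, 15, 20)
```

The core stands in the tray at (0.48,-0.43). One roll has been knocked from (0.541,-0.254) to (0.514,-0.247). I'll now measure the rolls in the wrist frame.

```bash
cat >> h.py <<'E'
def rolls(f,cm,lo=500):
    hsv=cv2.cvtColor(f,cv2.COLOR_BGR2HSV);m=cv2.inRange(hsv,(14,45,60),(32,255,255))
    for c in blobs(m,lo,12000):
        q=(ray(cm,c[:,0,:],.018)[:,:2]*1000).astype(np.float32)
        (x,y),rad=cv2.minEnclosingCircle(q); h=cv2.boundingRect(c); el=cv2.fitEllipse(q)
        print("roll",round(x,1),round(y,1),"D",round(2*rad,1),"ell",np.round(el[0],1),np.round(el[1],1),h)
E
python3 - <<'E'
from h import *
f=cv2.imread("pics/w10.png");rolls(f,cam("wrist"))
E
```

```text
roll 704.9 -360.8 D 428.5 ell [ 697.2 -190.5] [ 29.1 878.6] (143, 322, 350, 22)
roll 621.9 -302.8 D 80.2 ell [ 622.2 -303.5] [24.4 77. ] (356, 250, 23, 61)
roll 610.7 -573.3 D 79.0 ell [ 610.6 -571.8] [24.1 76.2] (125, 250, 23, 61)
roll 516.3 -250.1 D 76.6 ell [ 516.3 -249.9] [68.8 76.3] (387, 159, 70, 64)
roll 487.9 -431.9 D 43.5 ell [ 488.9 -431.5] [36.4 42.3] (234, 153, 36, 40)
roll 391.5 -242.3 D 60.0 ell [ 391.1 -242.1] [52.8 59.5] (410, 38, 62, 58)
```

```bash
python3 -m jog '[[-0.11,0.89,0,0,0,0,1],[-0.11,0.89,0,0,0,0,1],[-0.11,0.89,0,0,0,0,1],[-0.11,0.89,0,0,0,0,1],[-0.11,0.89,0,0,0,0,1],[0,0,0,0,0,0,1],[0,0,0,0,0,0,1]]';python3 - <<'E'
from h import *
f,cm=shoot("wrist","w11");rolls(f,cm);print(r.observe()["tcp_pos"],cm[1][:3,3])
hsv=cv2.cvtColor(f,cv2.COLOR_BGR2HSV)
E
```

```text
t: 19.75
tcp_pos: [0.5134, -0.2534, 0.1652]
tcp_rot: [-0.0, 0.022, 1.0, 0.0]
contact_force: [-0.3, 0.5, 0.2]
gripper_width: 0.999
grip_force: 0.0
roll 731.4 -116.2 D 336.5 ell [724.   -5.5] [ 27.1 682. ] (234, 322, 278, 22)
roll 652.4 -38.5 D 81.7 ell [652.2 -38.5] [35.9 76.8] (427, 251, 34, 60)
roll 632.9 -479.1 D 81.6 ell [ 632.6 -480. ] [35.6 76.3] (43, 251, 34, 60)
roll 560.8 -43.9 D 146.4 ell [563.6 -45.3] [107.7 136.4] (392, 160, 120, 104)
roll 515.2 -246.0 D 71.1 ell [ 515.5 -245.7] [67.9 69.6] (227, 139, 66, 66)
roll 484.9 -435.4 D 57.3 ell [ 484.8 -436.1] [37.8 58.2] (48, 132, 54, 40)
roll 390.2 -237.4 D 54.0 ell [ 389.9 -237.5] [52.3 52.9] (235, 13, 56, 61)
[ 0.51338093 -0.25370203  0.16519504] [ 0.4412944  -0.25054352  0.36966255]
```

```bash
python3 -m jog '[[-0.02,0.19,0.8,0,0,0,1],[0,0,0.9,0,0,0,1],[0,0,0.9,0,0,0,1],[0,0,0.9,0,0,0,1],[0,0,0.7,0,0,0,1],[0,0,0.4,0,0,0,1],[0,0,0,0,0,0,1],[0,0,0,0,0,0,1]]';python3 -m jog '[[0,0,0.08,0,0,0,1],[0,0,0,0,0,0,1]]'
```

```text
t: 20.8
tcp_pos: [0.5153, -0.2462, -0.0178]
tcp_rot: [0.001, 0.022, 1.0, -0.0]
contact_force: [0.2, 0.3, -0.9]
gripper_width: 1.001
grip_force: 0.0
t: 21.05
tcp_pos: [0.5149, -0.2457, -0.0215]
tcp_rot: [0.0, 0.022, 1.0, -0.0]
contact_force: [0.1, 1.0, 0.5]
gripper_width: 0.997
grip_force: 0.0
```

```bash
python3 -m jog '[[0,0,0.07,0,0,0,1],[0,0,0.05,0,0,0,1],[0,0,0,0,0,0,1]]'; python3 -m jog '[[0,0,0,0,0,0,-1],[0,0,0,0,0,0,-1],[0,0,0,0,0,0,-1],[0,0,0,0,0,0,-1],[0,0,0,0,0,0,-1],[0,0,-0.1,0,0,0,-1],[0,0,-0.4,0,0,0,-1],[0,0,0,0,0,0,-1]]' 25
```

```text
t: 21.42
tcp_pos: [0.5146, -0.2455, -0.0269]
tcp_rot: [-0.0, 0.022, 1.0, 0.0]
contact_force: [0.3, -0.3, 0.7]
gripper_width: 0.998
grip_force: 0.0
t: 22.42
tcp_pos: [0.5157, -0.2461, -0.005]
tcp_rot: [0.001, 0.022, 1.0, -0.001]
contact_force: [0.9, 0.3, -0.7]
gripper_width: 0.755
grip_force: 25.0
```

```bash
python3 -m jog '[[0,0,-0.7,0,0,0,-1],[0,0,-0.9,0,0,0,-1],[0,0,-0.9,0,0,0,-1],[0,0,-0.4,0,0,0,-1],[0,0,0,0,0,0,-1]]';python3 -m jog '[[-0.2,0.97,0,0,0,0,-1],[-0.2,0.97,0,0,0,0,-1],[-0.2,0.97,0,0,0,0,-1],[-0.2,0.97,0,0,0,0,-1],[-0.2,0.97,0,0,0,0,-1],[-0.2,0.97,0,0,0,0,-1],[-0.22,0.97,0,0,0,0,-1],[0,0,0,0,0,0,-1]]'; python3 - <<'E'
from h import *
o,e=pose();f,cm=shoot("wrist","w12");print(o["tcp_pos"])
rolls(f,cm,300)
d=np.array([.585,.0225,.08])-o["tcp_pos"];print((e.T@d).round(4))
c=r.calibration("wrist")
z=o["tcp_pos"][2]+.027
hsv=cv2.cvtColor(f,cv2.COLOR_BGR2HSV);m=cv2.inRange(hsv,(14,45,60),(32,255,255))
print(proj(cm,[[o["tcp_pos"][0],o["tcp_pos"][1],z+.018],[.585,.0225,.082]]).round(1)); cs=[cv2.boundingRect(c) for c in blobs(m,300)];print(cs)
E
```

```text
t: 23.05
tcp_pos: [0.5151, -0.2458, 0.1099]
tcp_rot: [0.001, 0.022, 1.0, -0.0]
contact_force: [0.6, 0.5, -1.4]
gripper_width: 0.756
grip_force: 25.0
t: 24.05
tcp_pos: [0.5828, 0.0252, 0.1075]
tcp_rot: [-0.001, 0.021, 1.0, 0.0]
contact_force: [0.0, -0.4, -0.1]
gripper_width: 0.76
grip_force: 25.0
[0.5828083  0.02522462 0.10753124]
roll 752.0 100.6 D 361.2 ell [725.  44.] [ 55.8 425.9] (155, 296, 357, 49)
roll 684.3 164.1 D 67.2 ell [684.3 163.4] [24.7 63.8] (386, 250, 28, 61)
roll 672.2 -122.7 D 66.9 ell [ 672.3 -121.6] [24.5 63.9] (90, 250, 28, 61)
[-0.0024 -0.0026  0.0275]
[[252.2 247.1]
 [248.3 208.8]]
[(155, 296, 357, 49), (386, 250, 28, 61), (90, 250, 28, 61), (88, 97, 321, 168)]
```

```bash
python3 -m jog '[[-0.06,-0.065,0,0,0,0,-1],[0,0,0.6,0,0,0,-1],[0,0,0.6,0,0,0,-1],[0,0,0.2,0,0,0,-1],[0,0,0,0,0,0,-1],[0,0,0,0,0,0,-1]]';python3 -m jog '[[0,0,0.15,0,0,0,-1],[0,0,0.15,0,0,0,-1],[0,0,0.15,0,0,0,-1],[0,0,0,0,0,0,-1]]'
```

```text
t: 24.85
tcp_pos: [0.5862, 0.0203, 0.0541]
tcp_rot: [0.001, 0.022, 1.0, 0.0]
contact_force: [0.0, -0.0, -0.7]
gripper_width: 0.757
grip_force: 25.0
t: 25.35
tcp_pos: [0.5851, 0.0206, 0.0346]
tcp_rot: [-0.001, 0.022, 1.0, -0.0]
contact_force: [-1.1, -0.4, -1.6]
gripper_width: 0.761
grip_force: 25.0
```

```bash
python3 -m jog '[[0,0.04,0.15,0,0,0,-1],[0,0,0.25,0,0,0,-1],[0,0,0.25,0,0,0,-1],[0,0,0,0,0,0,-1]]';python3 -m jog '[[0,0,0.2,0,0,0,-1],[0,0,0.12,0,0,0,-1],[0,0,0,0,0,0,-1]]'
```

```text
t: 25.85
tcp_pos: [0.585, 0.0221, 0.0083]
tcp_rot: [-0.001, 0.022, 1.0, -0.0]
contact_force: [-0.0, -0.6, 0.3]
gripper_width: 0.756
grip_force: 25.0
t: 26.22
tcp_pos: [0.5854, 0.0221, -0.0039]
tcp_rot: [-0.0, 0.022, 1.0, -0.0]
contact_force: [-0.4, -0.1, -0.6]
gripper_width: 0.758
grip_force: 25.0
```

```bash
python3 -m jog '[[0,0,0,0,0,0,1],[0,0,0,0,0,0,1],[0,0,0,0,0,0,1],[0,0,-0.6,0,0,0,1],[0,0,-0.9,0,0,0,1],[0,0,-0.9,0,0,0,1],[0,0,-0.9,0,0,0,1],[0,0,-0.9,0,0,0,1]]';python3 - <<'E'
from h import *
f,cm=shoot("wrist","w13");hsv=cv2.cvtColor(f,cv2.COLOR_BGR2HSV)
u,v=proj(cm,[[.585,.0225,.036]])[0].astype(int);print(u,v,"spindle tip pred",proj(cm,[[.585,.0225,.082]]))
cv2.imwrite("pics/m13.png",cv2.resize(f[v-60:v+60,u-80:u+80],None,fx=4,fy=4))
print(hsv[v,u-50:u+50:4].tolist())
for n in("side","scene"):
    g,c2=shoot(n,n+"13");h=cv2.cvtColor(g,cv2.COLOR_BGR2HSV)
    m=cv2.inRange(h,(15,45,100),(32,200,255))
    for c in blobs(m,40,900):
        q=ray(c2,c[:,0,:],.012);print(n,np.round((q.max(0)+q.min(0))/2,3)[:2],np.round(np.ptp(q,0),3)[:2],cv2.boundingRect(c))
c=cam("side");print("mug base",ray(c,[[209,137]],0),"scene",ray(cam("scene"),[[390,318]],.03))
E
```

```text
t: 27.22
tcp_pos: [0.5855, 0.0221, 0.1659]
tcp_rot: [0.0, 0.022, 1.0, -0.0]
contact_force: [1.0, 0.2, 0.3]
gripper_width: 1.0
grip_force: 0.0
252 173 spindle tip pred [[252.26947692 184.87262476]]
[[17, 89, 109], [18, 90, 111], [17, 93, 110], [18, 93, 112], [22, 101, 131], [21, 101, 129], [21, 97, 131], [21, 100, 130], [21, 99, 129], [18, 119, 114], [17, 105, 92], [17, 104, 93], [18, 109, 91], [16, 115, 89], [16, 120, 89], [16, 123, 85], [16, 127, 143], [21, 104, 166], [21, 105, 183], [21, 108, 185], [21, 102, 185], [20, 98, 164], [18, 94, 139], [17, 98, 146], [16, 97, 144]]
side [ 0.388 -0.239] [0.056 0.066] (241, 229, 15, 15)
side [0.595 0.019] [0.119 0.163] (248, 160, 40, 31)
side [0.39  0.237] [0.065 0.075] (190, 155, 15, 12)
scene [0.393 0.24 ] [0.071 0.065] (353, 236, 22, 21)
scene [ 0.823 -0.985] [0.043 0.203] (27, 102, 34, 28)
mug base [[0.50561871 0.38020357 0.        ]] scene [[0.52696404 0.43153477 0.03      ]]
```

```bash
python3 -m jog '[[0.85,0.86,0,0,0,0,1],[0.85,0.86,0,0,0,0,1],[0.85,0.86,0,0,0,0,1],[0.85,0.86,0,0,0,0,1],[0.85,0.86,0,0,0,0,1],[0.85,0.86,0,0,0,0,1],[0,0,0,0,0,0,1],[0,0,0,0,0,0,1]]'; python3 - <<'E'
from h import *
f=cv2.imread("pics/w13.png");cm=cam("wrist",dict(tcp_pos=np.array([.5855,.0221,.1659]),tcp_rot=np.array([0,.022,1,0])))
hsv=cv2.cvtColor(f,cv2.COLOR_BGR2HSV);m=cv2.inRange(hsv,(20,60,60),(26,255,255));m[:120]=0;m[225:]=0;m[:,:200]=0;m[:,310:]=0
m=cv2.morphologyEx(m,cv2.MORPH_OPEN,np.ones((3,3)))
for c in blobs(m,300):
  for z in(.036,.05): 
    q=(ray(cm,cv2.convexHull(c)[:,0],z)[:,:2]*1000).astype(np.float32);print(z,cv2.minEnclosingCircle(q),cv2.fitEllipse(q)[1])
f,cm=shoot("wrist","w14");rolls(f,cm);print(r.observe()["tcp_pos"],r.observe()["joints"].round(2))
E
```

```text
t: 28.38
tcp_pos: [0.3907, 0.237, 0.164]
tcp_rot: [-0.0, 0.021, 1.0, -0.0]
contact_force: [-0.1, 0.2, -0.3]
gripper_width: 1.003
grip_force: 0.0
0.036 ((586.2630615234375, 22.200958251953125), 35.456539154052734) (69.14509582519531, 70.7468490600586)
0.05 ((583.2085571289062, 22.3173770904541), 33.97191619873047) (66.24978637695312, 67.78446197509766)
roll 607.5 373.6 D 335.1 ell [599.3 445.1] [ 25.5 628.5] (234, 322, 278, 22)
roll 579.1 110.0 D 74.4 ell [585.  116.3] [35.2 66.1] (127, 316, 54, 28)
roll 528.7 450.9 D 81.3 ell [528.5 450.9] [35.  76.3] (427, 251, 34, 60)
roll 390.8 239.9 D 62.8 ell [391.  239.5] [60.1 61.6] (225, 141, 59, 59)
[0.39111471 0.236735   0.16409413] [ 0.49  0.01  2.22 -0.    0.91 -1.03]
```

Roll70 is home, with a diameter of 70 mm at its expected height. The roll here is roll62, at (0.3905, 0.2395).

```bash
python3 -m jog '[[0,0.07,0.8,0,0,0,1],[0,0,0.9,0,0,0,1],[0,0,0.9,0,0,0,1],[0,0,0.9,0,0,0,1],[0,0,0.8,0,0,0,1],[0,0,0.25,0,0,0,1],[0,0,0.17,0,0,0,1],[0,0,0,0,0,0,1]]';python3 -m jog '[[0,0,0,0,0,0,1],[0,0,0.06,0,0,0,-1],[0,0,0,0,0,0,-1],[0,0,0,0,0,0,-1],[0,0,0,0,0,0,-1],[0,0,0,0,0,0,-1],[0,0,0,0,0,0,-1],[0,0,0,0,0,0,-1]]' 25
```

```text
t: 29.42
tcp_pos: [0.3914, 0.24, -0.0239]
tcp_rot: [0.0, 0.022, 1.0, 0.0]
contact_force: [-0.7, -1.0, 0.2]
gripper_width: 1.003
grip_force: 0.0
t: 30.42
tcp_pos: [0.391, 0.2401, -0.0266]
tcp_rot: [0.0, 0.022, 1.0, 0.0]
contact_force: [-1.1, 0.9, 3.5]
gripper_width: 0.675
grip_force: 25.0
```

```bash
python3 -m jog '[[0,0,-0.3,0,0,0,-1],[0,0,-0.8,0,0,0,-1],[0,0,-0.9,0,0,0,-1],[0,0,-0.9,0,0,0,-1],[0,0,-0.5,0,0,0,-1],[0,0,0,0,0,0,-1]]';python3 -m jog '[[-0.85,-0.87,0,0,0,0,-1],[-0.85,-0.87,0,0,0,0,-1],[-0.85,-0.87,0,0,0,0,-1],[-0.85,-0.87,0,0,0,0,-1],[-0.85,-0.87,0,0,0,0,-1],[-0.85,-0.87,0,0,0,0,-1],[0,0,0,0,0,0,-1],[0,0,0,0,0,0,-1]]'
```

```text
t: 31.18
tcp_pos: [0.3918, 0.2405, 0.111]
tcp_rot: [0.001, 0.022, 1.0, 0.001]
contact_force: [0.4, -0.2, -1.4]
gripper_width: 0.674
grip_force: 25.0
t: 32.17
tcp_pos: [0.5846, 0.0226, 0.1082]
tcp_rot: [-0.001, 0.022, 1.0, 0.0]
contact_force: [0.6, 0.1, -0.4]
gripper_width: 0.676
grip_force: 25.0
```

```bash
python3 -m jog '[[0,0,0.6,0,0,0,-1],[0,0,0.5,0,0,0,-1],[0,0,0.15,0,0,0,-1],[0,0,0.15,0,0,0,-1],[0,0,0.15,0,0,0,-1],[0,0,0.15,0,0,0,-1],[0,0,0,0,0,0,-1],[0,0,0,0,0,0,-1]]'; python3 -m jog '[[0,0,0.2,0,0,0,-1],[0,0,0.2,0,0,0,-1],[0,0,0.15,0,0,0,-1],[0,0,0.08,0,0,0,-1],[0,0,0,0,0,0,-1]]'
```

```text
t: 33.17
tcp_pos: [0.5858, 0.0225, 0.0415]
tcp_rot: [0.0, 0.022, 1.0, -0.0]
contact_force: [0.9, -0.2, 0.2]
gripper_width: 0.676
grip_force: 25.0
t: 33.8
tcp_pos: [0.5855, 0.0226, 0.0159]
tcp_rot: [-0.0, 0.022, 1.0, 0.0]
contact_force: [-0.5, 0.5, -0.3]
gripper_width: 0.674
grip_force: 25.0
```

```bash
python3 -m jog '[[0,0,0,0,0,0,1],[0,0,0,0,0,0,1],[0,0,0,0,0,0,1],[0,0,-0.6,0,0,0,1],[0,0,-0.9,0,0,0,1],[0,0,-0.9,0,0,0,1],[0,0,-0.9,0,0,0,1],[0,0,-0.5,0,0,0,1]]';python3 - <<'E'
from h import *
f,cm=shoot("wrist","w15")
hsv=cv2.cvtColor(f,cv2.COLOR_BGR2HSV);m=cv2.inRange(hsv,(20,60,60),(26,255,255));m[:120]=0;m[225:]=0;m[:,:200]=0;m[:,310:]=0
m=cv2.morphologyEx(m,cv2.MORPH_OPEN,np.ones((3,3)))
for c in blobs(m,300):
  for z in(.036,.054,): 
    q=(ray(cm,cv2.convexHull(c)[:,0],z)[:,:2]*1000).astype(np.float32);print(z,cv2.minEnclosingCircle(q),cv2.fitEllipse(q)[1])
E
python3 -m jog '[[0.65,-0.96,0,0,0,0,1],[0.65,-0.96,0,0,0,0,1],[0.65,-0.96,0,0,0,0,1],[0.65,-0.96,0,0,0,0,1],[0.65,-0.96,0,0,0,0,1],[0.65,-0.96,0,0,0,0,1],[0.65,-0.96,0,0,0,0,1],[0,0,0,0,0,0,1]]'
python3 - <<'E'
from h import *
f,cm=shoot("wrist","w16");rolls(f,cm);o,e=pose();print(o["tcp_pos"])
for n in("side","scene"):
    g,c2=shoot(n,n+"16");h=cv2.cvtColor(g,cv2.COLOR_BGR2HSV)
    m=cv2.inRange(h,(15,45,100),(32,200,255))
    for c in blobs(m,40,900):
        q=ray(c2,c[:,0,:],.012);print(n,np.round((q.max(0)+q.min(0))/2,3)[:2],np.round(np.ptp(q,0),3)[:2],cv2.boundingRect(c))
E
```

```text
t: 34.8
tcp_pos: [0.5863, 0.0226, 0.17]
tcp_rot: [0.001, 0.022, 1.0, 0.0]
contact_force: [0.6, 0.1, -0.4]
gripper_width: 0.998
grip_force: 0.0
0.036 ((586.958251953125, 21.920352935791016), 36.10634994506836) (68.2825927734375, 71.62944793701172)
0.054 ((583.0589599609375, 22.106311798095703), 34.185142517089844) (64.6492691040039, 67.8180160522461)
t: 35.85
tcp_pos: [0.3904, -0.2394, 0.1672]
tcp_rot: [-0.001, 0.023, 1.0, 0.0]
contact_force: [0.7, 0.9, -0.8]
gripper_width: 1.001
grip_force: 0.0
roll 610.2 -102.2 D 338.5 ell [601.8 -45. ] [ 26.1 573.5] (234, 322, 278, 22)
roll 531.2 -23.7 D 82.1 ell [531.1 -23.9] [35.7 76.8] (427, 251, 34, 60)
roll 388.2 -237.0 D 54.6 ell [ 388.3 -237.3] [52.1 53.7] (229, 143, 51, 51)
[ 0.39122165 -0.23856897  0.16734496]
side [ 0.387 -0.24 ] [0.057 0.065] (241, 229, 15, 15)
side [0.634 0.017] [0.086 0.159] (264, 161, 26, 26)
scene [ 0.39  -0.236] [0.061 0.065] (249, 153, 16, 16)
scene [ 0.475 -0.44 ] [0.043 0.059] (196, 136, 11, 14)
scene [ 0.823 -0.984] [0.037 0.198] (27, 103, 34, 27)
```

```bash
python3 -m jog '[[0.06,0.04,0.8,0,0,0,0.8],[0,0,0.9,0,0,0,0.8],[0,0,0.9,0,0,0,0.8],[0,0,0.9,0,0,0,0.8],[0,0,0.8,0,0,0,0.8],[0,0,0.3,0,0,0,0.8],[0,0,0.17,0,0,0,0.8],[0,0,0,0,0,0,0.8]]';python3 -m jog '[[0,0,0,0,0,0,0.8],[0,0,0.06,0,0,0,-1],[0,0,0,0,0,0,-1],[0,0,0,0,0,0,-1],[0,0,0,0,0,0,-1],[0,0,0,0,0,0,-1],[0,0,0,0,0,0,-1],[0,0,0,0,0,0,-1]]' 25
```

```text
t: 37.0
tcp_pos: [0.3902, -0.2364, -0.0223]
tcp_rot: [0.0, 0.022, 1.0, -0.0]
contact_force: [0.1, 0.5, 0.2]
gripper_width: 0.901
grip_force: 0.0
t: 38.0
tcp_pos: [0.3898, -0.2364, -0.025]
tcp_rot: [0.0, 0.022, 1.0, -0.0]
contact_force: [-2.2, 0.6, 4.8]
gripper_width: 0.584
grip_force: 25.0
```

```bash
python3 -m jog '[[0,0,-0.3,0,0,0,-1],[0,0,-0.8,0,0,0,-1],[0,0,-0.9,0,0,0,-1],[0,0,-0.9,0,0,0,-1],[0,0,-0.5,0,0,0,-1],[0,0,0,0,0,0,-1]]';python3 -m jog '[[-0.66,0.955,0,0,0,0,-1],[-0.66,0.955,0,0,0,0,-1],[-0.66,0.955,0,0,0,0,-1],[-0.66,0.955,0,0,0,0,-1],[-0.66,0.955,0,0,0,0,-1],[-0.66,0.955,0,0,0,0,-1],[-0.66,0.955,0,0,0,0,-1],[0,0,0,0,0,0,-1]]';python3 -m jog '[[0,0,0,0,0,0,-1],[0,0,0,0,0,0,-1]]'
```

```text
t: 38.75
tcp_pos: [0.3906, -0.2369, 0.1126]
tcp_rot: [0.001, 0.022, 1.0, -0.001]
contact_force: [0.2, 0.5, -0.3]
gripper_width: 0.587
grip_force: 25.0
t: 39.75
tcp_pos: [0.5869, 0.0248, 0.1097]
tcp_rot: [-0.0, 0.021, 1.0, 0.0]
contact_force: [-0.8, 1.0, -1.3]
gripper_width: 0.584
grip_force: 25.0
t: 40.0
tcp_pos: [0.5852, 0.022, 0.1104]
tcp_rot: [-0.001, 0.022, 1.0, -0.0]
contact_force: [0.2, -0.1, -0.9]
gripper_width: 0.584
grip_force: 25.0
```

```bash
python3 -m jog '[[-0.03,0,0.5,0,0,0,-1],[0,0,0.3,0,0,0,-1],[0,0,0.15,0,0,0,-1],[0,0,0.15,0,0,0,-1],[0,0,0.15,0,0,0,-1],[0,0,0.15,0,0,0,-1],[0,0,0,0,0,0,-1]]'; python3 -m jog '[[0,0,0.15,0,0,0,-1],[0,0,0.15,0,0,0,-1],[0,0,0.15,0,0,0,-1],[0,0,0.1,0,0,0,-1],[0,0,0.1,0,0,0,-1],[0,0,0,0,0,0,-1],[0,0,0,0,0,0,-1]]'
```

```text
t: 40.88
tcp_pos: [0.587, 0.0227, 0.0545]
tcp_rot: [-0.0, 0.022, 1.0, -0.0]
contact_force: [0.4, -1.3, 0.2]
gripper_width: 0.587
grip_force: 25.0
t: 41.75
tcp_pos: [0.5876, 0.0227, 0.029]
tcp_rot: [0.0, 0.022, 1.0, 0.0]
contact_force: [1.1, 0.2, 1.2]
gripper_width: 0.583
grip_force: 25.0
```

```bash
python3 -m jog '[[0,0,0,0,0,0,0.7],[0,0,0,0,0,0,0.7],[0,0,0,0,0,0,0.7],[0,0,-0.6,0,0,0,0.7],[0,0,-0.9,0,0,0,0.7],[0,0,-0.9,0,0,0,0.7],[0,0,-0.9,0,0,0,0.7],[0,0,-0.5,0,0,0,0.7]]';python3 - <<'E'
from h import *
f,cm=shoot("wrist","w17");g,_=shoot("side","s17");k,_=shoot("scene","k17");print(r.observe()["tcp_pos"])
a=cv2.resize(f[100:250,170:340],(400,352));b=cv2.resize(g[130:230,230:345],(400,348))[:348];
a=a[:348];t=cv2.resize(k,(330,248));s=cv2.resize(g,(330,248))
cv2.imwrite("pics/m17.png",np.vstack([np.hstack([a,b]),np.hstack([t,s,np.zeros((248,140,3),np.uint8)])]))
E
```

```text
t: 42.75
tcp_pos: [0.5878, 0.0227, 0.1827]
tcp_rot: [0.001, 0.022, 1.0, 0.0]
contact_force: [0.2, -0.6, -0.3]
gripper_width: 0.853
grip_force: 0.0
[0.58744625 0.0226741  0.1810239 ]
```

View pics/m17.png

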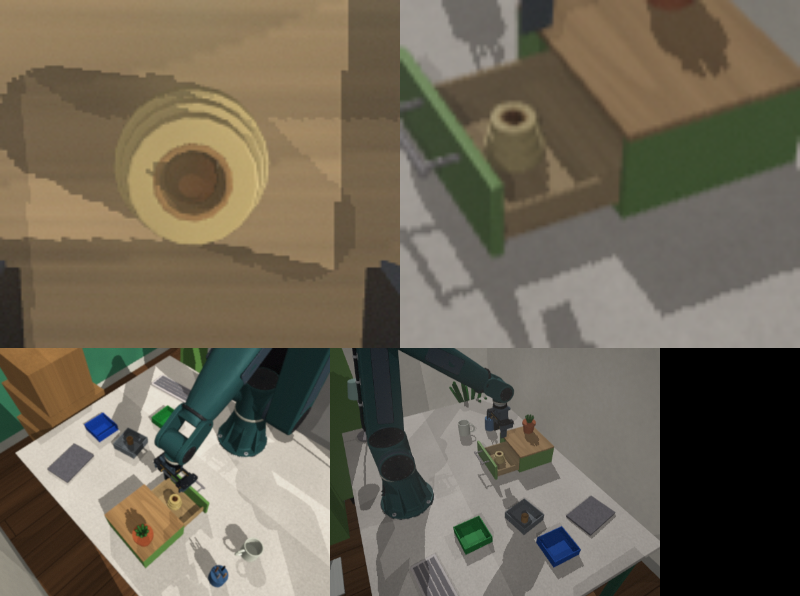

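The stack is threaded concentrically (70, 62, 54 from the bottom), and the core is in the grey tray. The mug and pencil pot are undisturbed. Next I turn the gripper back, grip the bar and push.

```bash
for i in 1 2; do python3 -m jog '[[0,0,0,0,0,1,-0.12],[0,0,0,0,0,1,-0.12],[0,0,0,0,0,1,-0.12],[0,0,0,0,0,1,-0.12],[0,0,0,0,0,1,-0.12],[0,0,0,0,0,1,-0.12],[0,0,0,0,0,1,-0.12],[0,0,0,0,0,1,-0.12]]' >/dev/null; done; python3 -m jog '[[0,0,0,0,0,1,-0.12],[0,0,0,0,0,1,-0.12],[0,-0.87,0,0,0,0,-0.12],[0,-0.87,0,0,0,0,-0.12],[0,-0.87,0,0,0,0,-0.12],[0,-0.87,0,0,0,0,-0.12],[0,0,0,0,0,0,-0.12],[0,0,0,0,0,0,-0.12]]'; python3 - <<'E'
from h import *
f,cm=shoot("wrist","w18");o,e=pose();print(o["tcp_pos"],e[:,1].round(3))
g=cv2.cvtColor(f,cv2.COLOR_BGR2GRAY)
print(proj(cm,[[.449,.029,.088]]))
for v in(140,170,200):print(v,g[v,210:300:2].tolist())
E
```

```text
t: 45.9
tcp_pos: [0.4484, 0.0287, 0.1803]
tcp_rot: [-0.0, 0.722, 0.692, -0.0]
contact_force: [-0.5, -0.0, -0.1]
gripper_width: 0.443
grip_force: 0.0
[0.44869369 0.02871692 0.18043653] [ 0.999 -0.044 -0.001]
[[250.37022204 184.63887097]]
140 [178, 179, 178, 174, 176, 176, 176, 174, 177, 177, 179, 176, 179, 181, 176, 173, 172, 170, 173, 118, 126, 128, 126, 123, 112, 172, 174, 176, 177, 171, 170, 122, 123, 122, 123, 121, 123, 121, 117, 119, 122, 116, 65, 71, 68]
170 [173, 172, 176, 172, 171, 170, 168, 170, 168, 167, 171, 172, 172, 172, 175, 172, 167, 170, 172, 114, 122, 122, 120, 121, 100, 178, 170, 171, 119, 121, 121, 121, 123, 121, 119, 123, 123, 116, 117, 118, 120, 107, 64, 69, 67]
200 [174, 174, 174, 171, 174, 174, 172, 168, 164, 124, 124, 125, 123, 166, 166, 170, 173, 174, 147, 110, 118, 120, 119, 115, 91, 176, 172, 177, 119, 120, 118, 117, 115, 114, 119, 123, 117, 112, 116, 120, 121, 67, 68, 68, 67]
```

```bash
python3 -m jog '[[0,0.05,0.8,0,0,0,-0.12],[0,0,0.9,0,0,0,-0.12],[0,0,0.9,0,0,0,-0.12],[0,0,0.6,0,0,0,-0.12],[0,0,0.25,0,0,0,-0.12],[0,0,0,0,0,0,-0.12]]'; python3 -m jog '[[0,0,0,0,0,0,-1],[0,0,0,0,0,0,-1],[0,0,0,0,0,0,-1],[0,0,0,0,0,0,-1],[0,0,0,0,0,0,-1]]' 25
```

```text
t: 46.7
tcp_pos: [0.4504, 0.0286, 0.0426]
tcp_rot: [-0.0, 0.722, 0.692, -0.0]
contact_force: [0.1, 0.4, 0.5]
gripper_width: 0.444
grip_force: 0.0
t: 47.32
tcp_pos: [0.4505, 0.0287, 0.0433]
tcp_rot: [0.0, 0.722, 0.691, 0.0]
contact_force: [-0.5, 0.1, 6.4]
gripper_width: 0.113
grip_force: 25.0
```

```bash
python3 -m jog '[[0,0.2,0,0,0,0,-1],[0,0.4,0,0,0,0,-1],[0,0.5,0,0,0,0,-1],[0,0.5,0,0,0,0,-1],[0,0.5,0,0,0,0,-1],[0,0.5,0,0,0,0,-1],[0,0.5,0,0,0,0,-1],[0,0.4,0,0,0,0,-1]]'
```

```text
t: 48.32
tcp_pos: [0.5909, 0.0216, 0.0433]
tcp_rot: [0.0, 0.722, 0.692, -0.0]
contact_force: [-2.8, -9.7, 8.2]
gripper_width: 0.113
grip_force: 25.0
```

```bash
python3 -m jog '[[0,0.1,0,0,0,0,-1],[0,0.05,0,0,0,0,-1],[0,0,0,0,0,0,-1]]'; python3 -m jog '[[0,0.05,0,0,0,0,-1],[0,0,0,0,0,0,-1]]'
```

```text
t: 48.7
tcp_pos: [0.595, 0.0213, 0.0433]
tcp_rot: [-0.0, 0.722, 0.692, -0.001]
contact_force: [-9.8, -9.6, 15.4]
gripper_width: 0.111
grip_force: 25.0
t: 48.95
tcp_pos: [0.5949, 0.0214, 0.0431]
tcp_rot: [-0.002, 0.722, 0.692, -0.003]
contact_force: [-22.5, -9.7, 27.3]
gripper_width: 0.111
grip_force: 25.0
```

```bash
python3 -m jog '[[0,0,0,0,0,0,-0.12],[0,0,0,0,0,0,-0.12],[0,0,0,0,0,0,-0.12],[0,-0.1,0,0,0,0,-0.12],[0,0,-0.9,0,0,0,-0.12],[0,0,-0.9,0,0,0,-0.12],[0,0,-0.9,0,0,0,-0.12],[0,0,-0.7,0,0,0,-0.12]]'; python3 -m jog '[[0,0,0,0,0,0,-0.12],[0,0,0,0,0,0,-0.12]]'; python3 - <<'E'
from h import *
f,cm=shoot("wrist","w19");o,e=pose();print(o["tcp_pos"])
f1=cv2.imread("pics/w1.png")
g=cv2.cvtColor(f,cv2.COLOR_BGR2GRAY)
for v in(140,200):
    row=g[v,200:360].astype(int);b=[i+200 for i in range(159) if abs(row[i+1]-row[i])>25];print(v,b,[ray(cm,[[u,v]],.088)[0,0].round(4) for u in b])
h=cv2.cvtColor(f,cv2.COLOR_BGR2HSV);m=cv2.inRange(h,(40,80,30),(75,255,255))
for v in(100,140):
    u=np.where(m[v])[0];print(v,u.min(),u.max(),ray(cm,[[u.min(),v],[u.max(),v]],.108).round(4)[:,0])
E
```

```text
t: 49.95
tcp_pos: [0.5941, 0.0224, 0.1805]
tcp_rot: [0.0, 0.722, 0.692, 0.0]
contact_force: [0.7, -0.2, -0.0]
gripper_width: 0.438
grip_force: 0.0
t: 50.2
tcp_pos: [0.5934, 0.0224, 0.178]
tcp_rot: [-0.0, 0.722, 0.692, -0.0]
contact_force: [0.2, 0.0, 0.7]
gripper_width: 0.443
grip_force: 0.0
[0.59327774 0.02238064 0.17765508]
140 [247, 260, 271, 294, 310, 324, 333] [np.float64(0.5929), np.float64(0.6041), np.float64(0.6135), np.float64(0.6333), np.float64(0.647), np.float64(0.659), np.float64(0.6667)]
200 [230, 234, 247, 259, 264, 291, 320, 328] [np.float64(0.5751), np.float64(0.5787), np.float64(0.5904), np.float64(0.6012), np.float64(0.6057), np.float64(0.6299), np.float64(0.656), np.float64(0.6632)]
100 307 330 [0.6414 0.6592]
140 298 328 [0.6341 0.6581]
```

```bash
python3 -c "
from rig import r
print(r.close_job())"
```

```text
the job is handed in; nothing more can be done
None
```

The core is in the grey tray, the three rolls found (70, 62 and 54 mm) are fully home on the spindle with the widest at the bottom, the drawer is pushed shut, and the job was handed in at about 50 s; no 46 mm roll showed in any view.

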